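Tighten the label-pad press in cross order

TASK

Tighten the four lever nuts of the label-pad press by half a turn each, clockwise seen from above, in cross order: start with any nut, then the one diagonally opposite, then a third, then its opposite, finishing each before turning the next, so that the plate comes down evenly. Leave the other things on the desk where they are.

Things in the scene. Friction and masses are not known exactly. Their poses are not given: they have to be found in the camera images.
- press: label-pad press fixed to the desk: plywood base 190 x 220 x 18 mm, wooden cheeks, white pads, and an aluminium plate 180 x 210 x 6 mm whose top starts 69 mm above the desk. Four 8 mm studs at (+-65, +-80) mm, 108 mm high, each with a lever nut. Origin: centre of the base's underside; x points away from the robot when the press is square to it, y left, z up
- plate_top (a point): centre of the top face of the aluminium plate; z is the plate's normal. Spring pins push the plate up against the nuts; each nut sinks 3 mm in a half turn and takes the plate down with it, onto the rubber strips on the cheeks
- nut1_hub (a point): near left lever nut (-65, +80 mm in the press frame; diagonally opposite nut3): point on its vertical turning axis, level with its lever, 17 mm above the plate at the start. Dark hub 26 mm wide at the foot, 19 at the top, 24 mm high; one single level lever arm, 10 mm wide, 12 mm high (11 to 23 mm above the plate), ending in a ball
- nut1_tip (a point): centre of the black ball (16 mm) at the end of nut1's lever, 47 mm from the hub's axis; the levers start pointing in any direction
- nut1 (a joint): turn of this nut, rad: 0 as found, growing as it is tightened (clockwise seen from above; one half turn is 3.14). Friction holds it where it is left (about 0.12 N m, some 3 to 4 N at the lever); it comes up hard at 3.5, and at -0.6 the other way
- nut2_hub (a point): far left lever nut (+65, +80 mm in the press frame; diagonally opposite nut4): point on its vertical turning axis, level with its lever, 17 mm above the plate at the start. Dark hub 26 mm wide at the foot, 19 at the top, 24 mm high; one single level lever arm, 10 mm wide, 12 mm high (11 to 23 mm above the plate), ending in a ball
- nut2_tip (a point): centre of the black ball (16 mm) at the end of nut2's lever, 47 mm from the hub's axis; the levers start pointing in any direction
- nut2 (a joint): turn of this nut, rad: 0 as found, growing as it is tightened (clockwise seen from above; one half turn is 3.14). Friction holds it where it is left (about 0.12 N m, some 3 to 4 N at the lever); it comes up hard at 3.5, and at -0.6 the other way
- nut3_hub (a point): far right lever nut (+65, -80 mm in the press frame; diagonally opposite nut1): point on its vertical turning axis, level with its lever, 17 mm above the plate at the start. Dark hub 26 mm wide at the foot, 19 at the top, 24 mm high; one single level lever arm, 10 mm wide, 12 mm high (11 to 23 mm above the plate), ending in a ball
- nut3_tip (a point): centre of the black ball (16 mm) at the end of nut3's lever, 47 mm from the hub's axis; the levers start pointing in any direction
- nut3 (a joint): turn of this nut, rad: 0 as found, growing as it is tightened (clockwise seen from above; one half turn is 3.14). Friction holds it where it is left (about 0.12 N m, some 3 to 4 N at the lever); it comes up hard at 3.5, and at -0.6 the other way
- nut4_hub (a point): near right lever nut (-65, -80 mm in the press frame; diagonally opposite nut2): point on its vertical turning axis, level with its lever, 17 mm above the plate at the start. Dark hub 26 mm wide at the foot, 19 at the top, 24 mm high; one single level lever arm, 10 mm wide, 12 mm high (11 to 23 mm above the plate), ending in a ball
- nut4_tip (a point): centre of the black ball (16 mm) at the end of nut4's lever, 47 mm from the hub's axis; the levers start pointing in any direction
- nut4 (a joint): turn of this nut, rad: 0 as found, growing as it is tightened (clockwise seen from above; one half turn is 3.14). Friction holds it where it is left (about 0.12 N m, some 3 to 4 N at the lever); it comes up hard at 3.5, and at -0.6 the other way
- tape_roll: a roll of clear tape, 90 mm wide, 48 mm high, beside the press on its right; origin under its centre
- label_pad: a loose white label pad 100 x 75 x 50 mm beside the press on its left; origin under its centre
- cup: a red paper cup, 76 mm wide, 90 mm high; origin under its centre
- jar: a white jar with an orange lid, 72 mm wide, 100 mm high; origin under its centre
- stand: a yellow round stand, 84 mm wide, with a grey pin, 86 mm high in all; origin under its centre
- mouse: a black computer mouse 100 x 58 x 24 mm; origin under its centre

How it is judged:
By the outcome, as a careful person would: the job done as asked, in the order asked, and still so for the second after the job is handed in, with the robot touching nothing.
It also fails if it takes over 59 s, if anything falls off the work surface, if the arm or the gripper's body presses on something with over 40 N, if the wrist force passes 120 N, or if a joint passes its speed limit or range.

ROBOT

A 7-joint arm with a two-finger parallel gripper is mounted at the origin on the work surface. World frame = base frame: x ahead of the robot, y to its left, z up, the work surface at z = 0. Lengths are in m, angles in rad, forces in N, time in s.
With the tool pointing down it reaches from about 0.4 to 0.875 m from the base axis. Payload 19.3 kg.
Tool frame: the origin (TCP) lies where the fingers leave the gripper's body, on its centre line; the fingertips stand bot.tip_reach ahead of it and the grasp point (between the pads) lies 54 mm ahead of it (bot.tip_reach is the distance from the TCP to the fingertips, in m); z points along the fingers, y is the line along which they close (so a half turn about z gives the same grasp; the last joint's range is limited). The gripper opens to 85 mm and grips with 20 to 120 N. Pads are 22 mm wide; open, the fingers measure 114 mm over their backs; the gripper's body (76 mm by 85 mm) begins 54 mm behind the grasp point. The pads swing forward as they close: fully open they stand 13 mm farther back than shut.
Start: joints at [-1.347, 0.521, -0.036, 1.599, 0.021, 1.021, -0.113], TCP at [0.181, 0.598, 0.304] pointing down, gripper open.
Joint ranges: [-2.91, 2.91], [-0.3, 2.13], [-1.5, 1.42], [0.17, 2.43], [-1.26, 4.41], [0.16, 1.93], [-2.52, 2.52]. Speed limits (rad/s): [1.89, 1.89, 2.39, 2.39, 3.01, 3.01, 3.01].

INTERFACE

Orientations are given as [roll, pitch, yaw] about the fixed x, y, z axes, in that order (R = Rz(yaw) Ry(pitch) Rx(roll)).
In Python, from workcell import bot gives the robot as it stands. The module is installed in compiled form; this text tells all that it offers.
- The arm moves only by the shell command python3 -m jog 'ROWS' [FORCE]. ROWS is JSON, a list that holds one entry, the list of rows, each a list of 7 numbers: the shift along the tool's x, y, z in mm, then the turn, a rotation vector about the tool's x, y, z in rad, then the opening, from 0 (shut) to 1 (fully open). In form: [[[tx, ty, tz, wx, wy, wz, fingers], ...]]. A call has 1 to 5 rows; each row shifts and turns the commanded pose from where the row before left it, along the tool's axes as they then stand; what a row does not reach is not made up. A row lasts 1/10 s, in which the tool goes at most 50 mm and 8.59 degrees, less where a joint would pass 70% of its speed; a pose out of reach is approached as far as the arm can. A call is refused whole if a number of a shift passes 50 or a number of a turn 0.15, either way. A call with a gripper value outside its range is refused whole. The fingers move at their own pace and stop on an object; FORCE is the grip in N (left out, the last holds). Time passes only in rows, so rows that do not move let the fingers close. It gives the time, the measured TCP pose, the force, the opening and the grip force at its end, in the units of the state.
- bot.observe(): the state, without advancing time (a new reading comes with each control period).
- bot.grab_frame(name): name is "scene" or "top" or "wrist"; returns a dict with "img" (400x640x3 uint8, red, green, blue), "intrinsics" (3x3 intrinsics, pixels), "R" (3x3) and "t" (3): a world point X has camera coordinates R X + t; the wrist camera has in their place "tool_from_camera" (4x4, takes a point from camera to tool coordinates, whose origin is the TCP and whose axes are the flange's). Camera axes: x right, y down, z forward; pixel columns grow to the right and rows downward; lengths in m; the calibration is good to about 2 mm. A picture is of the moment at which its call begins: read the wrist's pose just before it. There is no depth.
- bot.job_done(): hands the job in; it is judged then, once.
Trained networks look in a picture, given as the dict that the camera call returned (one of the last four; its "shot" number tells which), for a name from the list of things; names that differ only in an ending like _2 or _b are one class to them, and where a whole thing is asked for, a point or a joint stands for the part that bears it (a point fixed in the world has none). Each returns a list of dicts, best first, with "conf" (0 to 1); they miss things now and then, are a little off and sometimes report something else, mostly with a low value. They report only what shows in the picture. A call takes as long as a camera call.
- bot.trace(query, picture): "region" (400x640 bool, what is visible of it).
- bot.spot_point(query, picture): "xyz" ([x, y, z] in m, in world coordinates, good to about 4 mm: a listed point, or the origin of a listed thing).
The state is a dict: "clock": time; "qpos": joint angles; "qd": joint speeds; "joint_efforts": joint torques, N m; "position": TCP position; "tool_rot": TCP orientation; "force": force on the tool from outside, world axes, zero at the start; "moment": the same for the moment, N m; "grip_width": finger opening in m; "finger_force": force on a finger pad.
Only numpy, scipy, OpenCV 4.12 (cv2) and the standard library are available. Lean on these libraries where they do the work, as an engineer would, in place of code of your own. Each camera call takes 0.05 s, during which the arm holds its last target. There are 200 camera calls.

## Working session

There is one attempt and no reset: what is moved stays moved. The work goes in short steps, Python scripts to look and compute and a shell command to move; the robot and the scene stay as the last step left them, time stands still between calls to the robot, and variables do not carry over. Pictures are saved under pics/ and viewed, at most 10 in all, crops included, and the job is handed in when it is done.

```bash
mkdir -p pics
cat > h.py <<'E'
from workcell import bot
import numpy as np, cv2
E
python3 - <<'E'
from h import *
s=bot.observe(); print({k:np.round(v,3).tolist() for k,v in s.items()}, bot.tip_reach)
f=bot.grab_frame("top"); cv2.imwrite("pics/top0.png",f["img"][:,:,::-1])
print(f["intrinsics"],f["R"],f["t"])
for n in ["plate_top"]+[f"nut{i}_{k}" for i in range(1,5) for k in("hub","tip")]+["tape_roll","label_pad","cup","jar","stand","mouse"]:
    r=bot.spot_point(n,f); print(n,[(np.round(d["xyz"],3).tolist(),round(d["conf"],2)) for d in r[:5]])
print(bot.observe()["clock"])
E
```

```text
{'clock': 0.0, 'qpos': [-1.347, 0.522, -0.036, 1.6, 0.021, 1.021, -0.113], 'qd': [0.001, -0.002, 0.002, -0.0, 0.001, 0.0, -0.0], 'joint_efforts': [-0.002, -92.712, 1.98, -36.993, 0.018, 0.009, 0.0], 'position': [0.181, 0.598, 0.303], 'tool_rot': [-3.141, 0.0, 2.848], 'force': [-1.316, -0.277, -0.297], 'moment': [0.03, 0.053, 0.007], 'finger_force': 0.0, 'grip_width': 0.086} 0.0726
[[499.43941071   0.         319.78716235]
 [  0.         499.43941071 203.59994744]
 [  0.           0.           1.        ]] [[ 1.92136545e-02 -9.99815325e-01  3.89555627e-04]
 [-9.71703304e-01 -1.87651610e-02 -2.35458189e-01]
 [ 2.35422015e-01  4.14547979e-03 -9.71884401e-01]] [-0.01554536  0.53135941  1.30543548]
plate_top [([0.558, -0.096, 0.07], 0.96), ([0.551, -0.454, 0.004], 0.53)]
nut1_hub [([0.502, -0.005, 0.09], 0.42)]
nut1_tip [([0.508, 0.037, 0.088], 0.54)]
nut2_hub [([0.634, -0.027, 0.084], 0.64)]
nut2_tip [([0.611, 0.008, 0.087], 0.45)]
nut3_hub [([0.611, 0.008, 0.086], 0.65), ([0.606, -0.187, 0.085], 0.58)]
nut3_tip [([0.648, -0.206, 0.088], 0.4), ([0.61, 0.01, 0.082], 0.23)]
nut4_hub [([0.481, -0.162, 0.086], 0.63)]
nut4_tip [([0.611, 0.008, 0.086], 0.56), ([0.452, -0.206, 0.086], 0.45)]
tape_roll [([0.556, -0.285, 0.002], 0.74), ([0.618, 0.458, 0.0], 0.32)]
label_pad [([0.591, 0.089, 0.002], 0.69)]
cup [([0.552, -0.454, 0.003], 0.83), ([0.636, -0.033, 0.08], 0.45)]
jar [([0.399, 0.454, 0.001], 0.85)]
stand [([0.617, 0.458, 0.001], 0.85), ([0.591, 0.088, 0.004], 0.36)]
mouse [([0.349, -0.426, 0.001], 0.83), ([0.396, 0.455, 0.001], 0.33)]
0.8
```

View pics/top0.png

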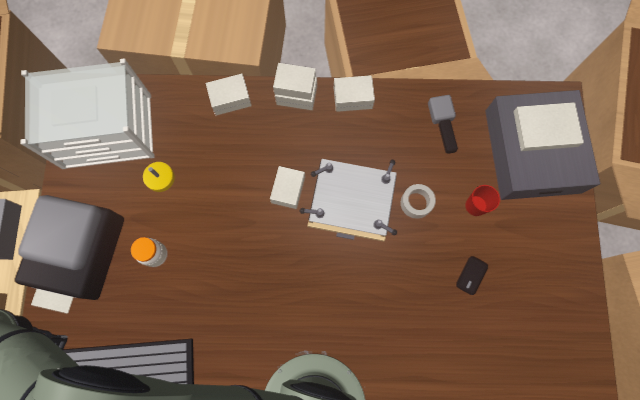

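The top picture shows the press at about (350,200). The hubs are at (320,213), (329,168), (386,179) and (378,224), with levers pointing left, left, up-right and down-right. The positions agree with a press yaw of about -0.13 rad. I'll move above nut1 first.

```bash
python3 -m jog '[[[-35,-35,0,0,0,0,1],[-35,-35,0,0,0,0,1],[-35,-35,0,0,0,0,1],[-35,-35,0,0,0,0,1],[-35,-35,0,0,0,0,1]]]'
python3 -m jog '[[[-35,-35,0,0,0,0,1],[-35,-35,0,0,0,0,1],[-35,-35,0,0,0,0,1],[-35,-35,0,0,0,0,1],[-35,-35,0,0,0,0,1]]]'
python3 -m jog '[[[-35,-35,0,0,0,0,1],[-35,-35,0,0,0,0,1],[-35,-35,0,0,0,0,1],[-28,-30,0,0,0,0,1],[0,0,0,0,0,-0.15,1]]]'
python3 -m jog '[[[0,0,0,0,0,-0.15,1],[0,0,0,0,0,-0.15,1],[0,0,0,0,0,-0.15,1],[0,0,0,0,0,-0.15,1],[0,0,0,0,0,0,1]]]'
cat >> h.py <<'E'
from scipy.spatial.transform import Rotation as Ro
def st():
    s=bot.observe(); print("t",round(s["clock"],2),"p",np.round(s["position"],4).tolist(),"yawdeg",round(np.degrees(s["tool_rot"][2]),1),"rp",np.round(s["tool_rot"][:2],3),"q7",round(s["qpos"][6],2),"F",np.round(s["force"],1),"w",round(s["grip_width"],3)); return s
def world_cam(f,s):
    if "R" in f: return np.array(f["R"]),np.array(f["t"])
    T=np.eye(4); T[:3,:3]=Ro.from_euler("xyz",s["tool_rot"]).as_matrix(); T[:3,3]=s["position"]
    W=np.linalg.inv(T@np.array(f["tool_from_camera"])); return W[:3,:3],W[:3,3]
def proj(P,f,s):
    R,t=world_cam(f,s); c=f["intrinsics"]@(R@np.array(P)+t); return c[:2]/c[2]
def unproj(uv,z,f,s):
    R,t=world_cam(f,s); d=R.T@np.linalg.inv(f["intrinsics"])@np.array([uv[0],uv[1],1.]); o=-R.T@t
    return o+d*(z-o[2])/d[2]
E
python3 - <<'E'
from h import *
s=st(); f=bot.grab_frame("wrist"); cv2.imwrite("pics/w1.png",f["img"][:,:,::-1]); print(np.round(f["tool_from_camera"],3))
for i in range(1,5):
  for k in("hub","tip"):
    n=f"nut{i}_{k}"
    r=bot.spot_point(n,f); print(n,[(np.round(d["xyz"],3).tolist(),np.round(proj(d["xyz"],f,s)).tolist(),round(d["conf"],2)) for d in r[:3]])
E
```

```text
clock: 1.3
position: [0.2984, 0.3782, 0.3041]
tool_rot: [3.141, 0.0, 2.848]
force: [1.6, -0.3, 1.0]
grip_width: 0.0853
finger_force: 0.0
clock: 1.8
position: [0.4153, 0.16, 0.3042]
tool_rot: [3.141, 0.001, 2.848]
force: [2.1, 0.3, -0.5]
grip_width: 0.0854
finger_force: 0.0
clock: 2.3
position: [0.5042, -0.0109, 0.3039]
tool_rot: [-3.14, 0.001, 2.992]
force: [-0.4, 1.5, -0.0]
grip_width: 0.0854
finger_force: 0.0
clock: 2.8
position: [0.5029, -0.006, 0.304]
tool_rot: [3.142, 0.0, -2.683]
force: [-0.2, -0.1, -0.7]
grip_width: 0.0854
finger_force: 0.0
t 2.8 p [0.5029, -0.006, 0.304] yawdeg -153.7 rp [3.142 0.   ] q7 1.95 F [-0.2 -0.1 -0.7] w 0.085
[[-0.001 -0.957 -0.29   0.072]
 [ 1.    -0.001 -0.     0.   ]
 [-0.    -0.29   0.957 -0.07 ]
 [ 0.     0.     0.     1.   ]]
nut1_hub [([0.505, -0.008, 0.088], [314.0, 191.0], 0.86)]
nut1_tip []
nut2_hub [([0.634, -0.031, 0.088], [247.0, 281.0], 0.68), ([0.56, -0.099, 0.068], [220.0, 195.0], 0.63)]
nut2_tip [([0.611, 0.017, 0.082], [294.0, 278.0], 0.73), ([0.478, -0.164, 0.092], [177.0, 96.0], 0.66)]
nut3_hub [([0.606, -0.186, 0.086], [122.0, 202.0], 0.75), ([0.452, -0.206, 0.086], [145.0, 48.0], 0.66)]
nut3_tip [([0.648, -0.202, 0.085], [98.0, 229.0], 0.64)]
nut4_hub [([0.48, -0.16, 0.09], [181.0, 100.0], 0.63)]
nut4_tip [([0.452, -0.206, 0.086], [145.0, 48.0], 0.83), ([0.605, -0.187, 0.082], [124.0, 200.0], 0.62), ([0.606, 0.014, 0.085], [293.0, 275.0], 0.44)]
```

View pics/w1.png

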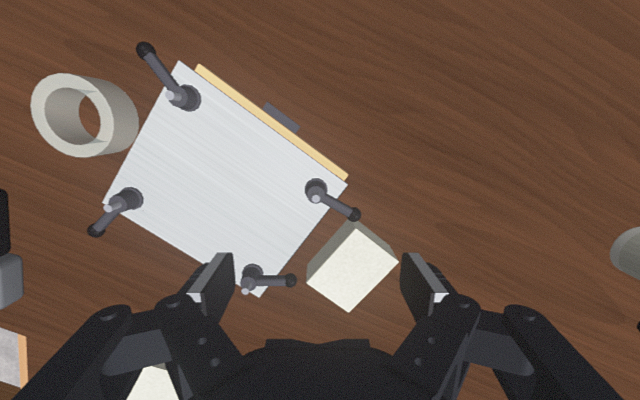

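The wrist picture shows the four hubs at (316,190), (252,277), (125,200) and (185,98), with balls at (355,215), (292,280), (96,231) and (145,48). I'll fit the press frame and get the lever angles.

Run:
```python
from h import *
s=st(); f=bot.grab_frame("wrist")
L=np.array([[-65,80],[65,80],[65,-80],[-65,-80]])/1e3
M=np.array([[.5035,-.0065],[.634,-.029],[.606,-.1865],[.4805,-.161]])
c=M.mean(0); z=((L[:,0]-1j*L[:,1])*((M-c)[:,0]+1j*(M-c)[:,1])).sum(); a=np.angle(z)
H=c+L@np.array([[np.cos(a),np.sin(a)],[-np.sin(a),np.cos(a)]])
print("yaw",np.degrees(a),c,H.round(4), "res",(M-H).round(4).tolist())
for h,uv in zip(H,[(355,215),(292,280),(96,231),(145,48)]):
    p=unproj(uv,.086,f,s)[:2]; d=p-h; print(p.round(4),np.degrees(np.arctan2(d[1],d[0])).round(1),np.hypot(*d).round(4), "hubpix",proj([*h,.093],f,s).round())
```

```text
t 3.25 p [0.5028, -0.0058, 0.3039] yawdeg -153.9 rp [-3.142 -0.   ] q7 1.95 F [ 0.1 -0.1  0.8] w 0.086
yaw -9.819300638757896 [ 0.556   -0.09575] [[ 0.5056 -0.0058]
 [ 0.6337 -0.028 ]
 [ 0.6064 -0.1857]
 [ 0.4783 -0.1635]] res [[-0.0021, -0.0007], [0.0003, -0.001], [-0.0004, -0.0008], [0.0022, 0.0025]]
[0.5096 0.0432] 85.4 0.0492 hubpix [316. 194.]
[0.6118 0.0153] 116.8 0.0485 hubpix [249. 284.]
[ 0.6504 -0.2032] -21.7 0.0474 hubpix [118. 205.]
[ 0.4515 -0.2052] -122.7 0.0495 hubpix [176.  97.]
```

```bash
python3 -m jog '[[[-2.2,-1.1,50,0,0,-0.08,0.88],[0,0,50,0,0,0,0.88],[0,0,40,0,0,0,0.88],[0,0,16,0,0,0,0.88],[0,0,0,0,0,0,0.88]]]'
python3 - <<'E'
from h import *
s=st(); f=bot.grab_frame("scene"); u=proj([.505,-.006,.09],f,s).astype(int); print(u)
i=f["img"][max(0,u[1]-60):u[1]+60,max(0,u[0]-80):u[0]+80,::-1]; cv2.imwrite("pics/s1.png",cv2.resize(i,None,fx=4.9,fy=4.9,interpolation=cv2.INTER_CUBIC))
C=-f["R"].T@f["t"]; print(C)
E
```

```text
clock: 3.8
position: [0.5043, -0.006, 0.1459]
tool_rot: [3.14, -0.004, -2.606]
force: [-0.6, -1.0, 1.0]
grip_width: 0.0755
finger_force: 0.0
t 3.8 p [0.5043, -0.006, 0.1459] yawdeg -149.3 rp [ 3.14  -0.004] q7 2.03 F [-0.6 -1.   1. ] w 0.075
[320 191]
[ 1.02565338 -0.17245145  1.05100823]
```

View pics/s1.png

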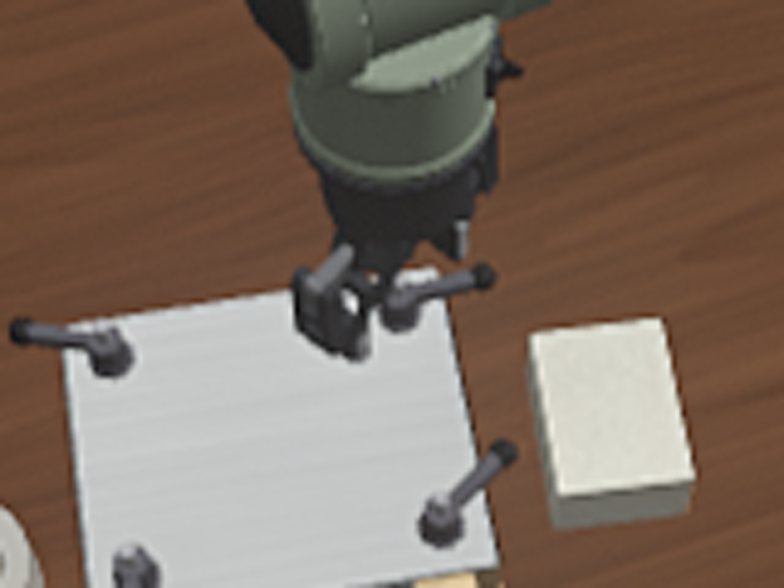

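Run:
```python
from h import *
s=st(); f=bot.grab_frame("scene")
a=np.radians(-59.3); r=np.array([np.cos(a),np.sin(a)]); t=np.array([-r[1],r[0]])
for z in (.069,.075,.08,.088,.095):
  print(z,[((proj([*(np.array([.5043,-.006])+d*r+e*t),z],f,s)-[240,131])*4.9).round().tolist() for d in(.038,.048) for e in(-.011,.011)])
```

```text
t 3.85 p [0.505, -0.006, 0.1475] yawdeg -149.3 rp [ 3.141e+00 -2.000e-03] q7 2.03 F [-0.5  0.2  0.2] w 0.075
0.069 [[336.0, 348.0], [367.0, 371.0], [324.0, 361.0], [355.0, 383.0]]
0.075 [[336.0, 343.0], [367.0, 365.0], [324.0, 356.0], [355.0, 378.0]]
0.08 [[335.0, 339.0], [366.0, 361.0], [323.0, 351.0], [354.0, 374.0]]
0.088 [[335.0, 332.0], [366.0, 354.0], [323.0, 344.0], [354.0, 367.0]]
0.095 [[334.0, 325.0], [365.0, 348.0], [322.0, 338.0], [353.0, 361.0]]
```

```bash
python3 -m jog '[[[0,0,4,0,0,0,0.88],[0,0,3,0,0,0,0.88],[0,0,0,0,0,0.1,0.88],[0,0,0,0,0,0.15,0.88]]]'
python3 -m jog '[[[0,0,0,0,0,0.15,0.88],[0,0,0,0,0,0.15,0.88],[0,0,0,0,0,0.15,0.88],[0,0,0,0,0,0.15,0.88]]]'
python3 - <<'E'
from h import *
s=st(); f=bot.grab_frame("scene"); u=[320,191]
i=f["img"][131:251,240:400,::-1]; cv2.imwrite("pics/s2.png",cv2.resize(i,None,fx=4.9,fy=4.9,interpolation=cv2.INTER_CUBIC))
E
```

```text
clock: 4.3
position: [0.5053, -0.0061, 0.1414]
tool_rot: [3.141, 0.0, -2.86]
force: [-3.1, -0.7, -0.5]
grip_width: 0.0752
finger_force: 1.7
clock: 4.7
position: [0.5047, -0.0057, 0.1412]
tool_rot: [3.141, -0.001, 2.822]
force: [-3.8, 0.9, -3.5]
grip_width: 0.0752
finger_force: 2.0
t 4.7 p [0.5047, -0.0057, 0.1412] yawdeg 161.7 rp [ 3.141e+00 -1.000e-03] q7 1.42 F [-3.8  0.9 -3.5] w 0.075
```

View pics/s2.png

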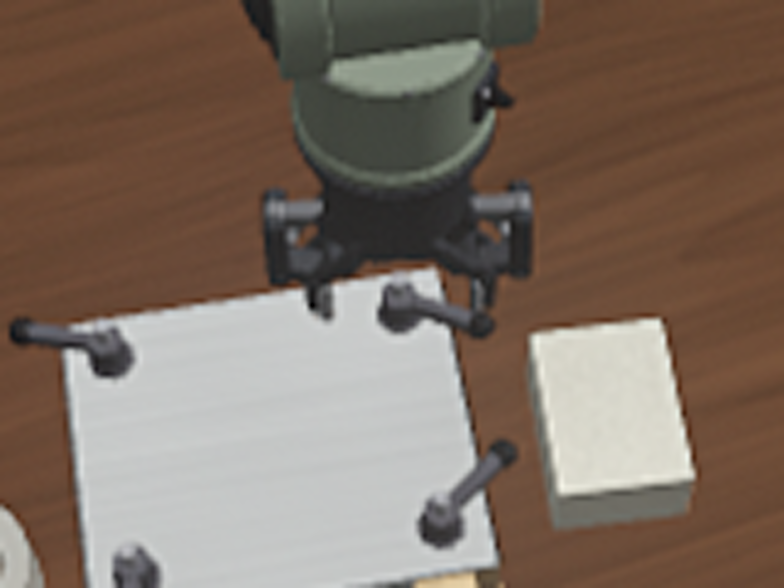

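The crop shows the left finger pushing nut1's lever. It has turned toward the far side, with its ball at (483,323). I'll continue.

```bash
python3 -m jog '[[[0,0,0,0,0,0.15,0.88],[0,0,0,0,0,0.15,0.88],[0,0,0,0,0,0.15,0.88],[0,0,0,0,0,0.15,0.88],[0,0,0,0,0,0.15,0.88]]]'
python3 -m jog '[[[0,0,0,0,0,0.15,0.88],[0,0,0,0,0,0.15,0.88],[0,0,0,0,0,0.15,0.88],[0,0,0,0,0,0.15,0.88],[0,0,0,0,0,0.15,0.88]]]'
python3 -m jog '[[[0,0,0,0,0,0.15,0.88],[0,0,0,0,0,0.15,0.88],[0,0,0,0,0,0.15,0.88],[0,0,0,0,0,0.15,0.88],[0,0,0,0,0,0.12,0.88]]]'
python3 -m jog '[[[0,0,0,0,0,0,0.88]]]'
python3 - <<'E'
from h import *
s=st()
for c in("scene","top"):
    f=bot.grab_frame(c); r=bot.spot_point("nut1_tip",f); print(c,[(np.round(d["xyz"],3).tolist(),round(d["conf"],2)) for d in r[:4]])
    u=proj([.505,-.006,.09],f,s).astype(int); i=f["img"][u[1]-40:u[1]+40,u[0]-50:u[0]+50,::-1]; i=cv2.resize(i,(500,400),interpolation=cv2.INTER_CUBIC)
    g=i if c=="scene" else cv2.resize(i,(500,400)); 
    if c=="scene": A=g
# vertical stack too tall -> scene only plus overlay of expected angles
    if c=="scene":
        for dg in (-80,-95):
            a=np.radians(dg); q=(proj([.505+.047*np.cos(a),-.006+.047*np.sin(a),.084],f,s)-u+[50,40])*5; cv2.circle(A,tuple(int(v) for v in q),4,(0,0,255) if dg==-95 else (0,255,0),-1)
cv2.imwrite("pics/s3.png",A)
E
```

```text
clock: 5.25
position: [0.5051, -0.0053, 0.1411]
tool_rot: [3.141, -0.001, 2.076]
force: [-1.7, 3.0, -2.7]
grip_width: 0.0752
finger_force: 2.0
clock: 5.75
position: [0.5057, -0.0052, 0.1412]
tool_rot: [3.141, -0.001, 1.326]
force: [0.8, 3.9, -2.0]
grip_width: 0.0751
finger_force: 2.0
clock: 6.25
position: [0.5061, -0.0054, 0.1413]
tool_rot: [3.141, -0.002, 0.606]
force: [4.3, 1.2, -3.9]
grip_width: 0.0753
finger_force: 2.2
clock: 6.35
position: [0.5058, -0.0056, 0.1411]
tool_rot: [3.141, -0.0, 0.609]
force: [1.4, 0.7, -0.5]
grip_width: 0.0754
finger_force: 0.9
t 6.35 p [0.5058, -0.0056, 0.1411] yawdeg 34.9 rp [ 3.141 -0.   ] q7 -0.19 F [ 1.4  0.7 -0.5] w 0.075
scene []
top []
```

View pics/s3.png

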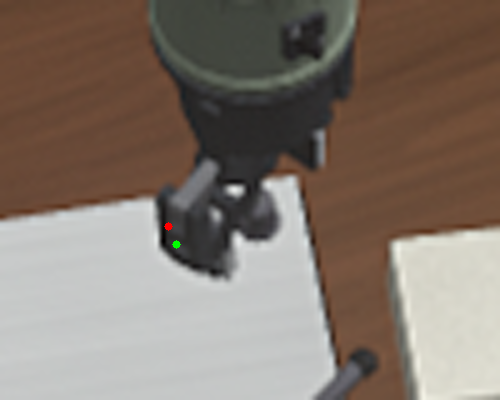

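```bash
python3 -m jog '[[[0,0,0,0,0,0.13,0.88],[0,0,0,0,0,0.13,0.88],[0,0,0,0,0,0,0.88],[0,0,0,0,0,-0.1,0.88],[0,0,-30,0,0,0,0.88]]]'
python3 -m jog '[[[0,0,-50,0,0,0,0.88],[0,0,-50,0,0,0,0.88],[0,0,-35,0,0,0,0.88],[0,0,0,0,0,0,0.88]]]'
cat >> h.py <<'E'
H=np.array([[ 0.5056,-0.0058],[0.6337,-0.028],[0.6064,-0.1857],[0.4783,-0.1635]])
def tips(name="wrist",save=None,zs=(.086,)*4):
    s=st(); f=bot.grab_frame(name)
    if save: cv2.imwrite(save,f["img"][:,:,::-1])
    for i in range(1,5):
      for d in bot.spot_point(f"nut{i}_tip",f)[:3]:
        uv=proj(d["xyz"],f,s); p=np.array(d["xyz"])[:2]; k=np.argmin(np.hypot(*(H-p).T)); v=p-H[k]
        print("q",i,"near",k+1,p.round(3),"ang",np.degrees(np.arctan2(v[1],v[0])).round(1),"r",np.hypot(*v).round(3),"pix",uv.round(),round(d["conf"],2))
    return s,f
E
python3 -c "
from h import *
tips(save='pics/w2.png')"
```

```text
clock: 7.05
position: [0.5039, -0.0061, 0.1693]
tool_rot: [-3.14, 0.004, 0.457]
force: [0.4, 0.8, 0.9]
grip_width: 0.0754
finger_force: 0.0
clock: 7.45
position: [0.5061, -0.0067, 0.3095]
tool_rot: [3.14, -0.004, 0.453]
force: [0.1, 0.1, -0.1]
grip_width: 0.075
finger_force: 0.0
t 7.45 p [0.5061, -0.0067, 0.3095] yawdeg 26.0 rp [ 3.14  -0.004] q7 -0.54 F [ 0.1  0.1 -0.1] w 0.075
q 1 near 1 [ 0.503 -0.057] ang -92.8 r 0.052 pix [357. 213.] 0.66
q 2 near 2 [0.608 0.016] ang 120.3 r 0.051 pix [342.  91.] 0.91
q 3 near 3 [ 0.65  -0.202] ang -20.5 r 0.046 pix [551. 152.] 0.85
```

View pics/w2.png

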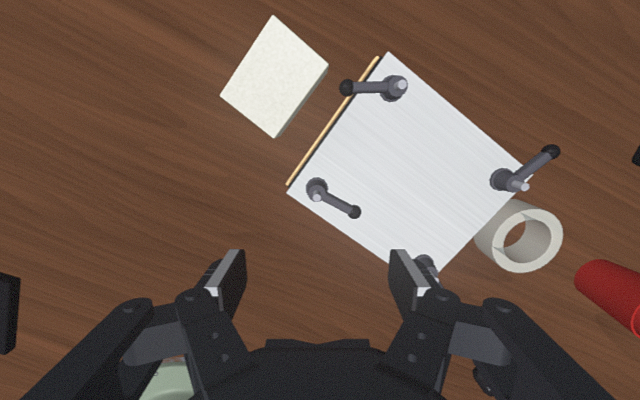

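Picture w2 shows nut1's hub at (316,188) and ball at (355,212). That is the first view's image after the camera turned 180°, so nut1 made half a turn to within about 1.5°. Next is nut3, in two stages because of joint 7's range.

```bash
python3 -m jog '[[[3,50,0,0,0,0,0.88],[3,50,0,0,0,0,0.88],[3,50,0,0,0,0,0.88],[3,50,0,0,0,0,0.88],[0,5,0,0,0,-0.14,0.88]]]'
python3 -m jog '[[[0,0,10,0,0,-0.15,0.88],[0,0,10,0,0,-0.15,0.88],[0,0,10,0,0,-0.15,0.88],[0,0,10,0,0,-0.15,0.88],[0,0,10,0,0,-0.15,0.88]]]'
python3 -m jog '[[[0,0,10,0,0,-0.15,0.88],[0,0,10,0,0,-0.15,0.88],[0,0,10,0,0,-0.12,0.88],[0,0,0,0,0,0,0.88]]]'
python3 -c "
from h import *
st(); 
f=bot.grab_frame('top'); s=bot.observe()
"
```

```text
clock: 8.2
position: [0.6044, -0.1904, 0.3045]
tool_rot: [3.14, 0.003, 0.584]
force: [-1.3, -0.3, -0.1]
grip_width: 0.0752
finger_force: 0.0
clock: 8.7
position: [0.6038, -0.1845, 0.2544]
tool_rot: [-3.14, 0.0, 1.345]
force: [0.2, -0.4, 0.2]
grip_width: 0.0749
finger_force: 0.0
clock: 9.1
position: [0.6033, -0.1844, 0.2241]
tool_rot: [-3.139, -0.002, 1.76]
force: [-0.6, 0.6, -0.0]
grip_width: 0.075
finger_force: 0.0
t 9.1 p [0.6033, -0.1844, 0.2241] yawdeg 100.9 rp [-3.139e+00 -2.000e-03] q7 0.81 F [-0.6  0.6 -0. ] w 0.075
```

```bash
python3 -m jog '[[[-2,3,45,0,0,0,0.88],[0,0,30,0,0,0,0.88],[0,0,8,0,0,0,0.88],[0,0,0,0,0,0.06,0.88],[0,0,0,0,0,0.15,0.88]]]'
python3 -m jog '[[[0,0,0,0,0,0.15,0.88],[0,0,0,0,0,0.15,0.88],[0,0,0,0,0,0.15,0.88],[0,0,0,0,0,0.15,0.88],[0,0,0,0,0,0.15,0.88]]]'
python3 -m jog '[[[0,0,0,0,0,0.15,0.88],[0,0,0,0,0,0.15,0.88],[0,0,0,0,0,0.15,0.88],[0,0,0,0,0,0,0.88],[0,0,-10,0,0,-0.13,0.88]]]'
python3 -m jog '[[[0,0,-45,0,0,0,0.88],[0,0,0,0,0,-0.15,0.88],[0,0,0,0,0,-0.15,0.88],[0,0,0,0,0,-0.15,0.88],[0,0,0,0,0,-0.15,0.88]]]'
python3 -c "
from h import *
st(); f=bot.grab_frame('scene'); cv2.imwrite('pics/s4.png',cv2.resize(f['img'][100:300,200:440,::-1],None,fx=3,fy=3,interpolation=cv2.INTER_CUBIC))"
```

```text
clock: 9.65
position: [0.6078, -0.1862, 0.144]
tool_rot: [3.141, -0.0, 1.543]
force: [0.5, 3.8, -2.3]
grip_width: 0.0753
finger_force: 2.0
clock: 10.15
position: [0.6087, -0.1853, 0.1444]
tool_rot: [3.14, -0.002, 0.79]
force: [3.5, 1.2, -2.1]
grip_width: 0.0753
finger_force: 1.8
clock: 10.65
position: [0.6074, -0.1853, 0.1527]
tool_rot: [-3.141, 0.002, 0.482]
force: [-0.1, 0.4, 0.5]
grip_width: 0.0751
finger_force: 0.0
clock: 11.15
position: [0.6077, -0.1859, 0.199]
tool_rot: [3.141, -0.0, 1.088]
force: [0.1, -0.6, 0.3]
grip_width: 0.0752
finger_force: 0.0
t 11.15 p [0.6077, -0.1859, 0.199] yawdeg 62.3 rp [ 3.141 -0.   ] q7 0.29 F [ 0.1 -0.6  0.3] w 0.075
```

View pics/s4.png

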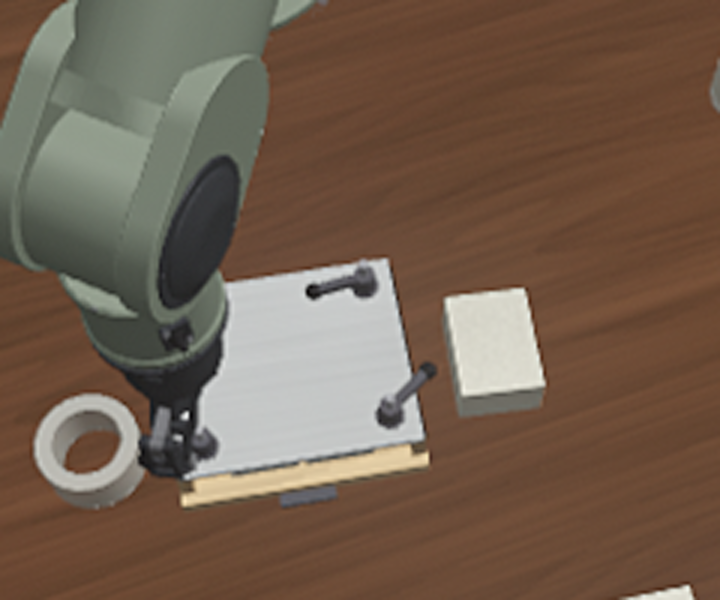

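The crop shows nut3's lever hidden behind the gripper. The plate, tape roll and the other levers are undisturbed. I'll rotate back and do stage B.

```bash
python3 -m jog '[[[0,0,0,0,0,-0.15,0.88],[0,0,0,0,0,-0.15,0.88],[0,0,0,0,0,-0.15,0.88],[0,0,0,0,0,-0.15,0.88],[0,0,0,0,0,-0.15,0.88]]]'
python3 -m jog '[[[0,0,0,0,0,-0.15,0.88],[0,0,0,0,0,-0.15,0.88],[0,0,0,0,0,-0.15,0.88],[0,0,0,0,0,-0.15,0.88],[0,0,0,0,0,-0.15,0.88]]]'
python3 -m jog '[[[0,0,0,0,0,-0.15,0.88],[0,0,0,0,0,-0.15,0.88],[0,0,0,0,0,-0.15,0.88],[0,0,0,0,0,-0.15,0.88],[0,0,0,0,0,-0.15,0.88]]]'
python3 -m jog '[[[0,0,0,0,0,-0.15,0.88],[0,0,0,0,0,-0.14,0.88],[0,0,0,0,0,0,0.88]]]'
python3 -c "
from h import *
st()"
```

```text
clock: 11.7
position: [0.6076, -0.186, 0.1988]
tool_rot: [3.141, 0.001, 1.834]
force: [0.2, -0.1, -1.0]
grip_width: 0.0749
finger_force: 0.0
clock: 12.2
position: [0.6076, -0.1861, 0.1987]
tool_rot: [-3.141, 0.001, 2.583]
force: [-0.2, -1.2, -0.4]
grip_width: 0.075
finger_force: 0.0
clock: 12.7
position: [0.6075, -0.1862, 0.1987]
tool_rot: [-3.141, 0.0, -2.95]
force: [0.5, 0.4, -0.8]
grip_width: 0.0749
finger_force: 0.0
clock: 13.0
position: [0.6075, -0.1864, 0.1986]
tool_rot: [-3.141, 0.0, -2.664]
force: [0.1, -0.5, -0.5]
grip_width: 0.0749
finger_force: 0.0
t 13.0 p [0.6075, -0.1864, 0.1986] yawdeg -152.6 rp [-3.141  0.   ] q7 2.33 F [ 0.1 -0.5 -0.5] w 0.075
```

```bash
python3 -m jog '[[[0,0,40,0,0,0,0.88],[0,0,17,0,0,0,0.88],[0,0,0,0,0,0.15,0.88],[0,0,0,0,0,0.15,0.88],[0,0,0,0,0,0.15,0.88]]]'
python3 -m jog '[[[0,0,0,0,0,0.15,0.88],[0,0,0,0,0,0.15,0.88],[0,0,0,0,0,0.15,0.88],[0,0,0,0,0,0.15,0.88],[0,0,0,0,0,0.15,0.88]]]'
python3 -m jog '[[[0,0,0,0,0,0.15,0.88],[0,0,0,0,0,0.15,0.88],[0,0,0,0,0,0.15,0.88],[0,0,0,0,0,0.15,0.88],[0,0,0,0,0,0.15,0.88]]]'
python3 -m jog '[[[0,0,0,0,0,0.045,0.88],[0,0,0,0,0,0,0.88]]]'
python3 -c "
from h import *
st()"
python3 -m jog '[[[0,0,0,0,0,-0.1,0.88],[0,0,-50,0,0,0,0.88],[0,0,-50,0,0,0,0.88],[0,0,-50,0,0,0,0.88],[0,0,-15,0,0,0,0.88]]]'
python3 -m jog '[[[0,0,0,0,0,0,0.88]]]'
python3 -c "
from h import *
tips(save='pics/w3.png')"
```

```text
clock: 13.5
position: [0.6082, -0.186, 0.1413]
tool_rot: [-3.141, 0.001, -3.127]
force: [4.6, -0.9, -3.5]
grip_width: 0.0751
finger_force: 2.3
clock: 14.0
position: [0.6079, -0.1867, 0.1416]
tool_rot: [-3.141, 0.002, 2.406]
force: [0.3, -5.5, -3.1]
grip_width: 0.0756
finger_force: 2.5
clock: 14.5
position: [0.6076, -0.1867, 0.1416]
tool_rot: [3.141, 0.002, 1.656]
force: [-0.8, -4.4, -3.0]
grip_width: 0.0752
finger_force: 2.5
clock: 14.7
position: [0.6077, -0.1862, 0.1413]
tool_rot: [3.141, 0.002, 1.618]
force: [-0.5, -2.7, -1.2]
grip_width: 0.0755
finger_force: 1.3
t 14.7 p [0.6077, -0.1862, 0.1413] yawdeg 92.7 rp [3.141e+00 2.000e-03] q7 0.79 F [-0.5 -2.7 -1.2] w 0.076
clock: 15.2
position: [0.6085, -0.1865, 0.3115]
tool_rot: [3.135, 0.002, 1.722]
force: [-0.8, -0.0, 0.4]
grip_width: 0.0749
finger_force: 0.0
clock: 15.3
position: [0.6083, -0.1859, 0.3087]
tool_rot: [3.137, 0.001, 1.722]
force: [0.2, -0.5, -0.7]
grip_width: 0.0752
finger_force: 0.0
t 15.3 p [0.6083, -0.1859, 0.3087] yawdeg 98.7 rp [3.137e+00 1.000e-03] q7 0.76 F [ 0.2 -0.5 -0.7] w 0.075
q 1 near 1 [ 0.504 -0.055] ang -91.7 r 0.049 pix [225.  39.] 0.84
q 3 near 3 [ 0.564 -0.167] ang 156.7 r 0.046 pix [275. 168.] 0.68
q 4 near 4 [ 0.553 -0.099] ang 40.8 r 0.098 pix [274.  98.] 0.72
q 4 near 4 [ 0.453 -0.204] ang -121.4 r 0.048 pix [169. 186.] 0.66
```

View pics/w3.png

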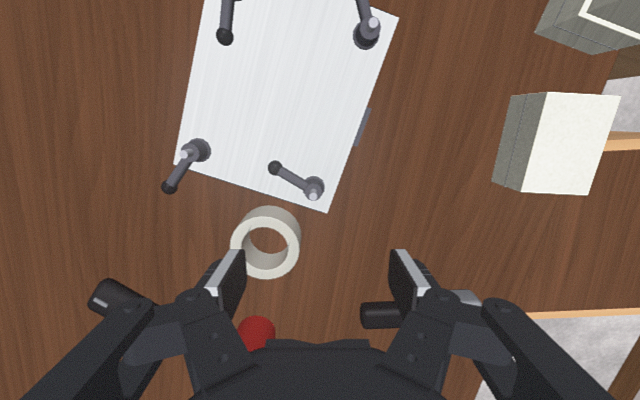

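Picture w3 shows nut3's ball at (275,168) and its stud top at (313,196), pointing back over the plate as expected. nut4's ball is at (169,187). I'll check the angles with the stud tops as reference.

Run:
```python
from h import *
T=dict(w1=([.5029,-.006,.304],[np.pi,0,np.radians(-153.8)],{1:((316,198),(355,215)),2:((247,291),(292,280)),3:((109,208),(96,231)),4:((171,96),(145,48))}),
 w2=([.5061,-.0067,.3095],[3.14,-.004,np.radians(26)],{1:((316,196),(355,212)),2:((402,84),(347,88)),3:((518,186),(551,152))}),
 w3=([.6083,-.1859,.3087],[3.137,.001,np.radians(98.7)],{1:None,3:((313,196),(275,168)),4:((185,154),(169,187))}))
f=bot.grab_frame("wrist")
for k,(p,r,d) in T.items():
  s=dict(position=p,tool_rot=r)
  for i,v in d.items():
    if not v: continue
    a=unproj(v[0],.108,f,s)[:2]; done=(k!="w1" and i==1) or (k=="w3" and i==3); b=unproj(v[1],.083 if done else .086,f,s)[:2]
    g=lambda e:np.degrees(np.arctan2(e[1],e[0])).round(1)
    print(k,i,"stud",a.round(4),"tip",b.round(4),"ang stud",g(b-a),"ang H",g(b-H[i-1]),np.hypot(*(b-a)).round(3))
```

```text
w1 1 stud [ 0.5028 -0.0057] tip [0.507 0.043] ang stud 85.1 ang H 88.4 0.049
w1 2 stud [ 0.6299 -0.0269] tip [0.6094 0.0153] ang stud 115.9 ang H 119.3 0.047
w1 3 stud [ 0.6021 -0.1848] tip [ 0.6485 -0.2033] ang stud -21.7 ang H -22.7 0.05
w1 4 stud [ 0.4752 -0.1615] tip [ 0.4494 -0.2056] ang stud -120.3 ang H -124.4 0.051
w2 1 stud [ 0.5075 -0.0066] tip [ 0.5038 -0.0563] ang stud -94.3 ang H -92.1 0.05
w2 2 stud [ 0.6339 -0.0305] tip [0.6125 0.011 ] ang stud 117.3 ang H 118.5 0.047
w2 3 stud [ 0.6037 -0.1813] tip [ 0.6501 -0.2064] ang stud -28.4 ang H -25.3 0.053
w3 3 stud [ 0.6064 -0.1857] tip [ 0.5632 -0.1682] ang stud 158.0 ang H 158.0 0.047
w3 4 stud [ 0.4805 -0.1629] tip [ 0.4547 -0.2046] ang stud -121.7 ang H -119.9 0.049
```

```bash
python3 -m jog '[[[14,-41,0,0,0,0,0.88],[14,-41,0,0,0,0,0.88],[14,-42,0,0,0,0,0.88],[0,0,8,0,0,-0.15,0.88],[0,0,8,0,0,-0.15,0.88]]]'
python3 -m jog '[[[0,0,8,0,0,-0.15,0.88],[0,0,8,0,0,-0.15,0.88],[0,0,8,0,0,-0.15,0.88],[0,0,8,0,0,-0.15,0.88],[0,0,8,0,0,-0.15,0.88]]]'
python3 -m jog '[[[0,0,8,0,0,-0.15,0.88],[0,0,8,0,0,-0.15,0.88],[0,0,8,0,0,-0.08,0.88],[0,0,0,0,0,0,0.88]]]'
python3 -c "
from h import *
st()"
```

```text
clock: 16.1
position: [0.478, -0.1624, 0.2897]
tool_rot: [3.141, -0.0, 2.029]
force: [-0.1, -0.3, -0.1]
grip_width: 0.075
finger_force: 0.0
clock: 16.6
position: [0.4784, -0.163, 0.2491]
tool_rot: [-3.141, -0.001, 2.779]
force: [-0.1, -0.4, 0.1]
grip_width: 0.075
finger_force: 0.0
clock: 17.0
position: [0.4781, -0.1631, 0.2248]
tool_rot: [3.141, -0.002, -3.13]
force: [-0.4, 1.0, 0.2]
grip_width: 0.075
finger_force: 0.0
t 17.0 p [0.4781, -0.1631, 0.2248] yawdeg -179.3 rp [ 3.141e+00 -2.000e-03] q7 2.02 F [-0.4  1.   0.2] w 0.075
```

```bash
python3 -m jog '[[[-1,0,45,0,0,0,0.88],[0,0,30,0,0,0,0.88],[0,0,8,0,0,0,0.88],[0,0,0,0,0,0.15,0.88],[0,0,0,0,0,0.15,0.88]]]'
python3 -m jog '[[[0,0,0,0,0,0.15,0.88],[0,0,0,0,0,0.15,0.88],[0,0,0,0,0,0.15,0.88],[0,0,0,0,0,0.15,0.88],[0,0,0,0,0,0.15,0.88]]]'
python3 -m jog '[[[0,0,0,0,0,0.15,0.88],[0,0,0,0,0,0.15,0.88],[0,0,0,0,0,0.15,0.88],[0,0,0,0,0,0.15,0.88],[0,0,0,0,0,0.15,0.88]]]'
python3 -m jog '[[[0,0,0,0,0,0.15,0.88],[0,0,0,0,0,0.15,0.88],[0,0,0,0,0,0.15,0.88],[0,0,0,0,0,0.15,0.88],[0,0,0,0,0,0.15,0.88]]]'
python3 -m jog '[[[0,0,0,0,0,0.15,0.88],[0,0,0,0,0,0.15,0.88],[0,0,0,0,0,0.15,0.88],[0,0,0,0,0,0.15,0.88],[0,0,0,0,0,0.12,0.88]]]'
python3 -m jog '[[[0,0,0,0,0,0,0.88]]]'
python3 -c "
from h import *
st()"
python3 -m jog '[[[0,0,0,0,0,-0.1,0.88],[0,0,-50,0,0,0,0.88],[0,0,-50,0,0,0,0.88],[0,0,-50,0,0,0,0.88],[0,0,-15,0,0,0,0.88]]]'
python3 -m jog '[[[0,0,0,0,0,0,0.88]]]'
python3 -c "
from h import *
tips(save='pics/w4.png')"
```

```text
clock: 17.5
position: [0.4802, -0.1636, 0.1437]
tool_rot: [-3.141, 0.001, 2.844]
force: [3.4, -3.4, -2.4]
grip_width: 0.0756
finger_force: 2.1
clock: 18.0
position: [0.4802, -0.1636, 0.1442]
tool_rot: [3.141, 0.001, 2.094]
force: [-0.7, -3.9, -3.3]
grip_width: 0.0751
finger_force: 2.2
clock: 18.5
position: [0.4802, -0.1634, 0.1442]
tool_rot: [3.14, -0.0, 1.345]
force: [-0.9, -4.8, -2.1]
grip_width: 0.075
finger_force: 1.9
clock: 19.0
position: [0.48, -0.1631, 0.1441]
tool_rot: [3.141, -0.001, 0.595]
force: [-3.0, -3.5, -2.0]
grip_width: 0.0754
finger_force: 2.0
clock: 19.5
position: [0.4798, -0.1627, 0.1439]
tool_rot: [-3.141, -0.0, -0.125]
force: [-4.9, -1.7, -0.6]
grip_width: 0.0752
finger_force: 2.1
clock: 19.6
position: [0.48, -0.1627, 0.1436]
tool_rot: [-3.141, -0.0, -0.121]
force: [0.2, -1.0, 0.8]
grip_width: 0.075
finger_force: 0.2
t 19.6 p [0.48, -0.1627, 0.1436] yawdeg -6.9 rp [-3.141 -0.   ] q7 -0.42 F [ 0.2 -1.   0.8] w 0.075
clock: 20.1
position: [0.4804, -0.1637, 0.3127]
tool_rot: [3.141, -0.005, -0.015]
force: [0.1, 0.2, 0.1]
grip_width: 0.0753
finger_force: 0.0
clock: 20.2
position: [0.4805, -0.163, 0.3104]
tool_rot: [-3.141, -0.004, -0.014]
force: [0.4, 0.5, -1.3]
grip_width: 0.0752
finger_force: 0.0
t 20.2 p [0.4805, -0.163, 0.3104] yawdeg -0.8 rp [-3.141 -0.004] q7 -0.54 F [ 0.4  0.5 -1.3] w 0.075
q 2 near 2 [0.608 0.012] ang 123.1 r 0.047 pix [132.  64.] 0.95
q 3 near 3 [ 0.564 -0.167] ang 156.1 r 0.046 pix [321. 110.] 0.72
q 4 near 4 [ 0.501 -0.127] ang 58.8 r 0.043 pix [284. 174.] 0.61
```

View pics/w4.png

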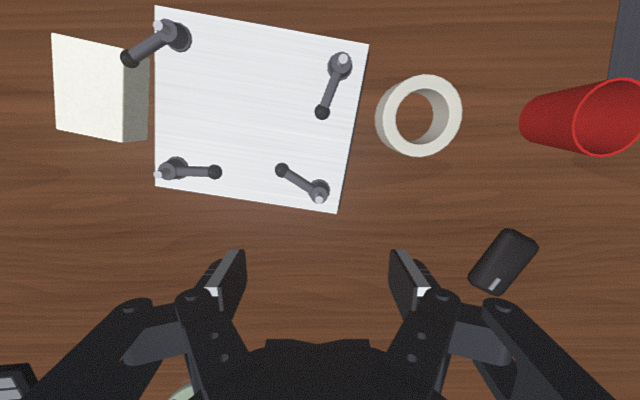

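Picture w4 shows nut4's ball at (282,170) and its stud top at (319,200), a direction of about 58° against the target of 58.5°. nut1 and nut3 are unchanged. Last is nut2.

```bash
python3 -m jog '[[[38,-34,0,0,0,0,0.88],[38,-34,0,0,0,0,0.88],[38,-34,0,0,0,0,0.88],[38,-33,0,0,0,0,0.88],[0,0,12,0,0,-0.15,0.88]]]'
python3 -m jog '[[[0,0,12,0,0,-0.15,0.88],[0,0,12,0,0,-0.15,0.88],[0,0,12,0,0,-0.15,0.88],[0,0,12,0,0,-0.15,0.88],[0,0,12,0,0,-0.15,0.88]]]'
python3 -m jog '[[[0,0,12,0,0,-0.15,0.88],[0,0,0,0,0,-0.02,0.88],[0,0,0,0,0,0,0.88]]]'
python3 -c "
from h import *
st()"
```

```text
clock: 20.95
position: [0.6353, -0.0278, 0.2942]
tool_rot: [3.141, 0.0, 0.137]
force: [-1.1, -0.7, -1.1]
grip_width: 0.0753
finger_force: 0.0
clock: 21.45
position: [0.6311, -0.0329, 0.2345]
tool_rot: [-3.141, 0.001, 0.889]
force: [-0.3, -1.0, 0.1]
grip_width: 0.0754
finger_force: 0.0
clock: 21.75
position: [0.6313, -0.0331, 0.2238]
tool_rot: [-3.141, 0.0, 1.049]
force: [0.1, 0.0, 0.8]
grip_width: 0.0752
finger_force: 0.0
t 21.75 p [0.6313, -0.0331, 0.2238] yawdeg 60.1 rp [-3.141  0.   ] q7 0.1 F [0.1 0.  0.8] w 0.075
```

```bash
python3 -m jog '[[[5,-1,45,0,0,0,0.88],[0,0,30,0,0,0,0.88],[0,0,9,0,0,0,0.88],[0,0,0,0,0,0.1,0.88],[0,0,0,0,0,0.15,0.88]]]'
python3 -m jog '[[[0,0,0,0,0,0.15,0.88],[0,0,0,0,0,0.15,0.88],[0,0,0,0,0,0.15,0.88],[0,0,0,0,0,0.15,0.88],[0,0,0,0,0,0.15,0.88]]]'
python3 -m jog '[[[0,0,0,0,0,0.15,0.88],[0,0,0,0,0,0.15,0.88],[0,0,0,0,0,0.15,0.88],[0,0,0,0,0,0.15,0.88],[0,0,0,0,0,0.15,0.88]]]'
python3 -m jog '[[[0,0,0,0,0,0,0.88],[0,0,-10,0,0,-0.13,0.88],[0,0,-45,0,0,0,0.88],[0,0,0,0,0,-0.15,0.88],[0,0,0,0,0,-0.15,0.88]]]'
python3 -m jog '[[[0,0,0,0,0,-0.15,0.88],[0,0,0,0,0,-0.15,0.88],[0,0,0,0,0,-0.15,0.88],[0,0,0,0,0,-0.15,0.88],[0,0,0,0,0,-0.15,0.88]]]'
python3 -m jog '[[[0,0,0,0,0,-0.15,0.88],[0,0,0,0,0,-0.15,0.88],[0,0,0,0,0,-0.15,0.88],[0,0,0,0,0,-0.15,0.88],[0,0,0,0,0,-0.15,0.88]]]'
python3 -m jog '[[[0,0,0,0,0,-0.15,0.88],[0,0,0,0,0,-0.15,0.88],[0,0,0,0,0,-0.15,0.88],[0,0,0,0,0,-0.15,0.88],[0,0,0,0,0,-0.15,0.88]]]'
python3 -m jog '[[[0,0,0,0,0,-0.15,0.88],[0,0,0,0,0,-0.15,0.88],[0,0,0,0,0,-0.15,0.88],[0,0,0,0,0,-0.15,0.88],[0,0,0,0,0,0,0.88]]]'
python3 -c "
from h import *
st()"
```

```text
clock: 22.25
position: [0.6333, -0.0287, 0.1411]
tool_rot: [3.141, 0.0, 0.796]
force: [-2.9, -2.8, -2.4]
grip_width: 0.075
finger_force: 1.8
clock: 22.75
position: [0.633, -0.0284, 0.1412]
tool_rot: [3.141, -0.0, 0.044]
force: [-4.2, -0.3, -2.4]
grip_width: 0.0751
finger_force: 1.9
clock: 23.25
position: [0.6332, -0.0276, 0.1411]
tool_rot: [-3.141, 0.0, -0.705]
force: [-3.8, 2.6, -2.2]
grip_width: 0.0752
finger_force: 1.8
clock: 23.75
position: [0.6338, -0.0282, 0.1971]
tool_rot: [-3.141, -0.003, -0.258]
force: [0.5, 0.9, -1.8]
grip_width: 0.0749
finger_force: 0.0
clock: 24.25
position: [0.6336, -0.0282, 0.1962]
tool_rot: [3.14, -0.001, 0.493]
force: [0.8, 0.3, 0.6]
grip_width: 0.075
finger_force: 0.0
clock: 24.75
position: [0.6336, -0.0284, 0.1962]
tool_rot: [3.14, -0.0, 1.242]
force: [-0.3, -0.7, -0.4]
grip_width: 0.0753
finger_force: 0.0
clock: 25.25
position: [0.6336, -0.0285, 0.1963]
tool_rot: [3.14, 0.001, 1.992]
force: [0.5, 0.1, -0.6]
grip_width: 0.075
finger_force: 0.0
clock: 25.75
position: [0.6336, -0.0287, 0.1963]
tool_rot: [3.141, 0.002, 2.588]
force: [0.7, 0.4, 0.8]
grip_width: 0.0751
finger_force: 0.0
t 25.75 p [0.6336, -0.0287, 0.1963] yawdeg 148.3 rp [3.141e+00 2.000e-03] q7 1.35 F [0.7 0.4 0.8] w 0.075
```

```bash
python3 -m jog '[[[0,0,40,0,0,0,0.88],[0,0,15,0,0,0,0.88],[0,0,0,0,0,0.15,0.88],[0,0,0,0,0,0.15,0.88],[0,0,0,0,0,0.15,0.88]]]'
python3 -m jog '[[[0,0,0,0,0,0.15,0.88],[0,0,0,0,0,0.15,0.88],[0,0,0,0,0,0.15,0.88],[0,0,0,0,0,0.15,0.88],[0,0,0,0,0,0.15,0.88]]]'
python3 -m jog '[[[0,0,0,0,0,0.15,0.88],[0,0,0,0,0,0.15,0.88],[0,0,0,0,0,0.15,0.88],[0,0,0,0,0,0.01,0.88],[0,0,0,0,0,0,0.88]]]'
python3 -c "
from h import *
st()"
python3 -m jog '[[[0,0,0,0,0,-0.1,0.88],[0,0,-50,0,0,0,0.88],[0,0,-50,0,0,0,0.88],[0,0,-50,0,0,0,0.88],[0,0,-15,0,0,0,0.88]]]'
python3 -m jog '[[[0,0,0,0,0,0,0.88]]]'
python3 -c "
from h import *
tips(save='pics/w5.png')"
```

```text
clock: 26.25
position: [0.6326, -0.0277, 0.14]
tool_rot: [-3.14, -0.001, 2.125]
force: [-3.1, 2.9, -2.7]
grip_width: 0.0751
finger_force: 1.8
clock: 26.75
position: [0.6334, -0.0272, 0.1404]
tool_rot: [3.141, -0.001, 1.376]
force: [0.8, 3.2, -1.6]
grip_width: 0.0753
finger_force: 1.7
clock: 27.25
position: [0.6334, -0.0276, 0.1403]
tool_rot: [3.141, 0.0, 0.926]
force: [2.5, 2.5, 0.6]
grip_width: 0.0753
finger_force: 1.7
t 27.25 p [0.6334, -0.0276, 0.1403] yawdeg 53.1 rp [3.141 0.   ] q7 0.04 F [2.5 2.5 0.6] w 0.075
clock: 27.75
position: [0.6337, -0.0293, 0.3101]
tool_rot: [3.137, -0.002, 1.025]
force: [0.1, -1.2, 0.3]
grip_width: 0.0751
finger_force: 0.0
clock: 27.85
position: [0.6335, -0.0286, 0.3074]
tool_rot: [3.139, -0.002, 1.025]
force: [-0.1, -0.3, -0.1]
grip_width: 0.0752
finger_force: 0.0
t 27.85 p [0.6335, -0.0286, 0.3074] yawdeg 58.7 rp [ 3.139e+00 -2.000e-03] q7 -0.0 F [-0.1 -0.3 -0.1] w 0.075
q 1 near 1 [ 0.504 -0.054] ang -92.4 r 0.048 pix [232. 266.] 0.98
q 2 near 2 [ 0.656 -0.068] ang -60.2 r 0.046 pix [353. 211.] 0.6
q 2 near 4 [ 0.554 -0.103] ang 38.5 r 0.097 pix [293. 270.] 0.33
q 3 near 3 [ 0.56  -0.168] ang 158.9 r 0.05 pix [324. 317.] 0.89
q 3 near 1 [ 0.503 -0.055] ang -93.3 r 0.049 pix [233. 267.] 0.68
q 3 near 4 [ 0.503 -0.123] ang 58.8 r 0.047 pix [265. 310.] 0.19
q 4 near 4 [ 0.503 -0.125] ang 57.2 r 0.046 pix [266. 311.] 0.65
q 4 near 2 [ 0.654 -0.067] ang -62.3 r 0.045 pix [351. 211.] 0.46
```

View pics/w5.png

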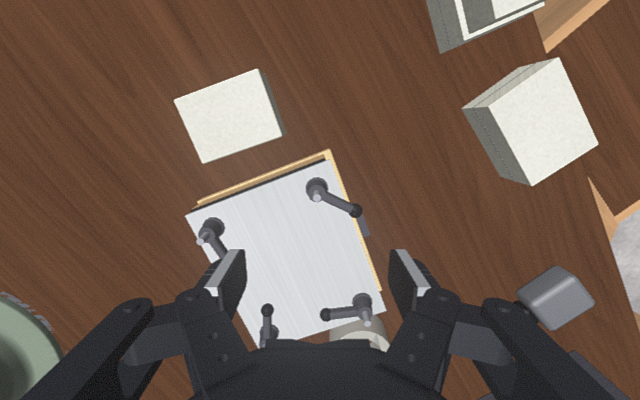

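Picture w5 shows nut2's lever from (317,190) to (355,211), about -61° against the target of -61.5°. The other three levers hold within about 2° of their targets, and the gripper is clear of the press.

```bash
python3 -c "
from h import *
print(bot.job_done())"
```

```text
the job is handed in; nothing more can be done
None
```

I tightened all four lever nuts clockwise by half a turn, each to within a few degrees by the camera, in cross order nut1, nut3, nut4, nut2. The job was handed in at about 28 s with the gripper clear and the other things on the desk untouched.

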